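# Load the analyser's reagent drawer and set its reader head

### The arm

A 6-joint arm with a two-finger parallel gripper is mounted at the origin on the work surface. World frame = base frame: x ahead of the robot, y to its left, z up, the work surface at z = 0. Lengths are in m, angles in degrees, forces in N, time in s.
With the tool pointing down it reaches from about 0.35 to 0.875 m from the base axis. Payload 4.2 kg.
Tool frame: the origin (TCP) lies midway between the tips of the shut fingers; the grasp point (between the pads) lies 19 mm behind it; z points along the fingers, y is the line along which they close (so a half turn about z gives the same grasp; the last joint's range is limited). The gripper opens to 87 mm and grips with 3 to 60 N. Pads are 19 mm wide; open, the fingers measure 117 mm over their backs; the gripper's body (75 mm by 190 mm) begins 51 mm behind the grasp point.
Start: joints at [89.645, 22.042, 0.453, 0, -68.411, -14.817], TCP at [0.164, 0.603, 0.223] pointing down, gripper open.
Joint ranges: [-179.83, 179.83], [-69.29, 118.12], [-61.27, 80.66], [-181.25, 117.63], [-171.15, -9.14], [-177.46, 177.46]. Speed limits (degrees/s): [159.86, 159.86, 180, 180, 180, 180].

### API

Orientations are given as [roll, pitch, yaw] about the fixed x, y, z axes, in that order (R = Rz(yaw) Ry(pitch) Rx(roll)).
In Python, from workcell import env gives the robot as it stands. The module is installed in compiled form; this text tells all that it offers. Calls block until the motion is done:
- env.goto(position, orientation): joint-space move of the TCP to a pose.
- env.move_straight(position, rotation=None, rate=0.15, force_limit=None): straight line of the TCP; rotation=None keeps the orientation; rate is the mean speed in m/s. With force_limit (N) it stops when the force on the tool has changed by that much, and returns True; else False.
- env.set_joints(angles): joint-space move.
- env.gripper_to(opening, grasp_force=None): opening from 0.0 (shut) to 1.0 (fully open); grasp_force is the grip in N (None keeps the last); returns when the fingers have stopped.
- env.dwell(seconds).
- env.inverse_kinematics(position, orientation): joint angles nearest the present ones, or None.
- env.read_state(): the state.
- env.grab_frame(name): name is "side" or "top" or "wrist"; returns a dict with "image" (420x560x3 uint8, blue, green, red), "fx", "fy", "cx", "cy" (pixels), "D" ([k1, k2, p1, p2, k3] as OpenCV has them; the pictures are not rectified), "position" and "orientation" of the camera in the world. Camera axes: x right, y up, looking along -z (the intrinsics and any distortion apply to the point x, -y, -z); pixel columns grow to the right and rows downward; lengths in m; the calibration is good to about 2 mm. A picture is of the moment at which its call begins. There is no depth.
A pose or a line that the arm cannot do raises env.Unreachable and nothing moves.
- env.close_job(): hands the job in; it is judged then, once.
Trained networks look in a picture, given as the dict that the camera call returned (one of the last four; its "shot" number tells which), for a name from the list of things; names that differ only in an ending like _2 or _b are one class to them, and where a whole thing is asked for, a point or a joint stands for the part that bears it (a point fixed in the world has none). Each returns a list of dicts, best first, with "score" (0 to 1); they miss things now and then, are a little off and sometimes report something else, mostly with a low value. They report only what shows in the picture. A call takes as long as a camera call.
- env.search_frame(picture, thing): "xyz" ([x, y, z] in m, in world coordinates, good to about 4 mm: the middle of the surface that is visible of it).
- env.trace(picture, thing): "mask" (420x560 bool, what is visible of it).
The state is a dict: "clock": time; "joint_positions": joint angles; "qvel": joint speeds; "joint_torque": joint torques, N m; "position": TCP position; "tool_rot": TCP orientation; "force": force on the tool from outside, world axes, zero at the start; "wrist_torque": the same for the moment, N m; "opening": opening from 0.0 (shut) to 1.0 (fully open); "finger_force": force on a finger pad.
Only numpy, scipy, OpenCV 4.12 (cv2) and the standard library are available. Lean on these libraries where they do the work, as an engineer would, in place of code of your own. Each camera call takes 0.05 s, during which the arm holds its last target. There are 200 camera calls.

### The job

Load the analyser for its next run: pull its drawer all the way out, stand every amber bottle upright in the drawer lane in front of the amber plate and every white and teal cartridge upright in the lane in front of the teal plate, then push the drawer fully shut. After that, slide the reader head along its rails until its red pointer lines up with the green mark, and let go. Leave the other things on the bench where they are.

Things in the scene. Friction and masses are not known exactly. Their poses are not given: they have to be found in the camera images.
- analyser: white bench-top analyser, 280 deep x 360 wide. Origin at table height under the middle of its front face; x points from the front face to its back, y to its left (seen from the robot), z up; its yaw varies a little. The front 170 mm is a flat deck, top at z 105 mm; behind it is a block 140 mm high. The drawer is in the front face, under the deck
- drawer (a joint): travel (m) of the dark-fronted drawer out of the analyser's front, along the analyser's -x: 0 = shut, 0.160 = fully out at its stop; stays where it is left (about 2 N friction); starts 0 to 30 mm out. Front panel 12 mm thick, its top at table z 94 mm. Fully out, all its inside but the last 6 mm is open from above
- drawer_in (a point): middle of the drawer's inner floor (table z 44 mm), moves with the drawer, axes parallel to the analyser's. Inside it is 154 mm long in x; a 6 mm wall along x at y = 0 parts it into two lanes 117 mm wide with centres at y = +/-60 mm. Walls reach z 85 mm; what stands in it must be lower than 50 mm to pass under the deck
- drawer_knob (a point): top centre of the drawer's pull, an upright aluminium post 20 mm in diameter with its top at table z 100 mm, free over its upper 40 mm (a flat steel bracket below holds it 40 mm before the front panel's back, 28 mm before its outer face); grip it from above with the fingers on its left and right. Moves with the drawer
- head (a joint): travel (m) of the reader head, a black carriage 50 x 60 mm and 37 mm high on two rails on the deck: 0 = its right end (y -115 mm in the analyser's frame), 0.220 = its left end; slides along the analyser's +y, stays where it is left (about 1.5 N friction)
- head_knob (a point): top centre of the red grip on the reader head, an upright post 22 mm in diameter and 40 mm tall, its top at table z 182 mm. Moves with the head
- head_pointer (a point): lower tip of the red pointer line at the back of the reader head (38 mm behind the grip's axis, at the same y as the grip in the analyser's frame). Moves with the head
- mark: green index bar 34 x 8 x 5 mm lying on the deck just behind the reader head's rails; origin at its underside on its centre line, axes parallel to the analyser's. The pointer is lined up when it has the same y as this bar in the analyser's frame. Fixed, elsewhere along y in each run
- tag_amber: amber plate 26 x 80 x 4 mm fixed on the deck's front edge, origin at the centre of its underside, axes parallel to the analyser's; the drawer lane in front of it (same y in the analyser's frame, +60 or -60 mm) is the one for the amber bottles. The two plates change sides from run to run
- tag_teal: teal plate 26 x 80 x 4 mm fixed on the deck's front edge, origin at the centre of its underside, axes parallel to the analyser's; the drawer lane in front of it (same y in the analyser's frame, +60 or -60 mm) is the one for the white and teal cartridges. The two plates change sides from run to run
- bottle1: squat amber reagent bottle, round, 38 mm in diameter, 44 mm tall with its white cap (35 mm across, top 10 mm), heavy base, paper label, about 60 g; origin at the centre of its underside, z up its axis; may be absent
- bottle2: squat amber reagent bottle, round, 38 mm in diameter, 44 mm tall with its white cap (35 mm across, top 10 mm), heavy base, paper label, about 60 g; origin at the centre of its underside, z up its axis; may be absent
- bottle3: squat amber reagent bottle, round, 38 mm in diameter, 44 mm tall with its white cap (35 mm across, top 10 mm), heavy base, paper label, about 60 g; origin at the centre of its underside, z up its axis; may be absent
- cartridge1: reagent cartridge, a white box with a teal band, 38 (x) x 32 (y) x 44 mm tall, heavy base, about 60 g; origin at the centre of its underside, z up; may be absent
- cartridge2: reagent cartridge, a white box with a teal band, 38 (x) x 32 (y) x 44 mm tall, heavy base, about 60 g; origin at the centre of its underside, z up; may be absent
- cartridge3: reagent cartridge, a white box with a teal band, 38 (x) x 32 (y) x 44 mm tall, heavy base, about 60 g; origin at the centre of its underside, z up; may be absent
- tape: blue ring (tape roll) lying flat, 60 mm across, 24 mm high; bystander
- beaker: small clear beaker, 48 mm across, 50 mm tall; bystander
- mouse: white computer mouse, 105 x 58 x 28 mm; bystander
- reagent_box: white carton 70 x 110 x 75 mm; bystander
- buffer_jar: small white jar with a green lid, 44 mm across, 62 mm tall; bystander

How it is judged:
By the outcome, as a careful person would: the job done as asked, in the order asked, and still so for the second after the job is handed in, with the robot touching nothing.
Of bottle1, bottle2, bottle3, cartridge1, cartridge2, cartridge3 only 3 to 5 are there at a start; the rules pass over those that are not, and their reading is None.
At some moment in a run one of bottle1, bottle2, bottle3, cartridge1, cartridge2, cartridge3 may be knocked a few centimetres aside while the robot is not near it.
It also fails if it takes over 210 s, if anything falls off the work surface, if the arm or the gripper's body presses on something with over 40 N, if the wrist force passes 120 N, or if a joint passes its speed limit or range.

## Working session

There is one attempt and no reset: what is moved stays moved. The work goes in short steps, each a Python script; the robot and the scene stay as the last script left them, time stands still between calls to the robot, and variables do not carry over. Pictures are saved under pics/ and viewed, at most 14 in all, crops included, and the job is handed in when it is done.

```bash
mkdir -p pics; cat > h.py <<'E'
import numpy as np, cv2
from scipy.spatial.transform import Rotation as R
from workcell import env
def pose(f):
    o=np.array(f["orientation"],float)
    if o.shape==(3,3): M=o
    elif o.shape==(4,): M=None
    else: M=R.from_euler('xyz',o,degrees=True).as_matrix()
    return np.array(f["position"],float),M
def K(f): return np.array([[f["fx"],0,f["cx"]],[0,f["fy"],f["cy"]],[0,0,1.]])
def ray(f,uv):
    p,M=pose(f); n=cv2.undistortPoints(np.array([[uv]],float),K(f),np.array(f["D"],float))[0,0]
    d=M@np.array([n[0],-n[1],-1.]); return p,d/np.linalg.norm(d)
def onz(f,uv,z):
    p,d=ray(f,uv); return p+d*(z-p[2])/d[2]
def proj(f,X):
    p,M=pose(f); c=(np.atleast_2d(X)-p)@M; c=c*[1,-1,-1]
    return cv2.projectPoints(c,np.zeros(3),np.zeros(3),K(f),np.array(f["D"],float))[0][:,0]
def tri(rays):
    A=np.zeros((3,3));b=np.zeros(3)
    for p,d in rays:
        P=np.eye(3)-np.outer(d,d);A+=P;b+=P@p
    return np.linalg.solve(A,b)
def cen(m):
    ys,xs=np.nonzero(m);return xs.mean(),ys.mean()
E
python3 - <<'E'
from h import *
s=env.read_state();print({k:s[k] for k in("clock","position","tool_rot","opening")})
for n in("top","side","wrist"):
    f=env.grab_frame(n);cv2.imwrite(f"pics/{n}0.png",f["image"]);print(n,f["position"],f["orientation"],f["fx"],f["D"])
    if n=="wrist":continue
    for t in("bottle1","cartridge1","drawer","drawer_in","drawer_knob","head_knob","head_pointer","mark","tag_amber","tag_teal","tape","beaker","mouse","reagent_box","buffer_jar"):
        r=env.search_frame(f,t)
        print(t,[(np.round(q["xyz"],3).tolist(),round(q["score"],2),np.round(proj(f,q["xyz"])[0]).tolist()) for q in r])
E
```

```text
{'clock': 0.0, 'position': array([0.16341371, 0.60265336, 0.2214604 ]), 'tool_rot': array([ 1.79877277e+02, -4.91585113e-03, -1.51823438e+01]), 'opening': 0.9988045636029929}
top [ 4.70760137e-01 -3.41975044e-04  1.20796744e+00] [  3.76106778   1.7805029  -91.55701822] 450.23943430155964 [-0.14541653  0.          0.          0.          0.        ]
bottle1 [([0.534, -0.406, 0.04], 0.66, [448.0, 211.0]), ([0.347, -0.284, 0.042], 0.6, [406.0, 284.0]), ([0.525, -0.203, 0.042], 0.54, [372.0, 217.0])]
cartridge1 [([0.625, -0.303, 0.04], 0.78, [408.0, 177.0]), ([0.416, -0.301, 0.048], 0.59, [412.0, 257.0]), ([0.595, 0.062, 0.044], 0.35, [270.0, 193.0])]
drawer [([0.597, 0.057, 0.041], 0.59, [272.0, 192.0]), ([0.654, 0.436, 0.071], 0.53, [126.0, 174.0])]
drawer_in [([0.596, 0.063, 0.046], 0.7, [269.0, 192.0]), ([0.546, 0.356, 0.06], 0.53, [157.0, 214.0]), ([0.672, -0.054, 0.144], 0.29, [315.0, 155.0])]
drawer_knob [([0.596, 0.06, 0.044], 0.6, [270.0, 192.0]), ([0.674, -0.053, 0.14], 0.45, [314.0, 154.0])]
head_knob [([0.672, -0.052, 0.141], 0.84, [314.0, 155.0]), ([0.548, 0.355, 0.061], 0.6
[... 1827 characters left out ...]
]
tag_teal [([0.639, 0.122, 0.109], 0.75, [234.0, 233.0]), ([0.671, -0.044, 0.14], 0.4, [244.0, 175.0])]
tape [([0.536, -0.301, 0.018], 0.65, [313.0, 156.0]), ([0.415, -0.294, 0.036], 0.43, [350.0, 161.0])]
beaker [([0.436, -0.398, 0.037], 0.48, [349.0, 139.0])]
mouse [([0.416, 0.414, 0.024], 0.65, [286.0, 389.0])]
reagent_box [([0.744, 0.051, 0.108], 0.65, [207.0, 203.0]), ([0.646, 0.457, 0.07], 0.58, [174.0, 369.0])]
buffer_jar [([0.545, 0.366, 0.067], 0.59, [236.0, 343.0]), ([0.674, -0.043, 0.14], 0.28, [243.0, 175.0])]
wrist [0.23109825 0.584648   0.38597885] [-1.51505588e+01 -2.22422858e-02 -1.05201784e+02] 328.59029723096165 [-0.06665991  0.          0.          0.          0.        ]
```

View pics/top0.png

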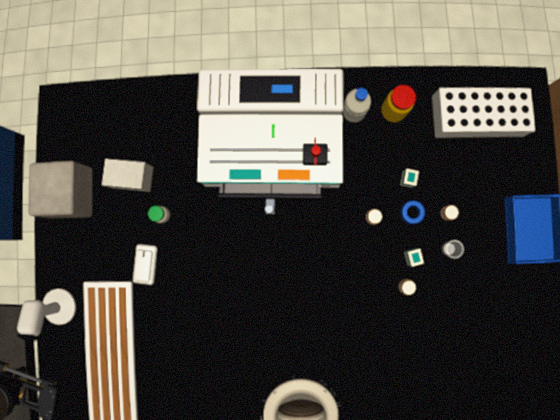

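View pics/side0.png

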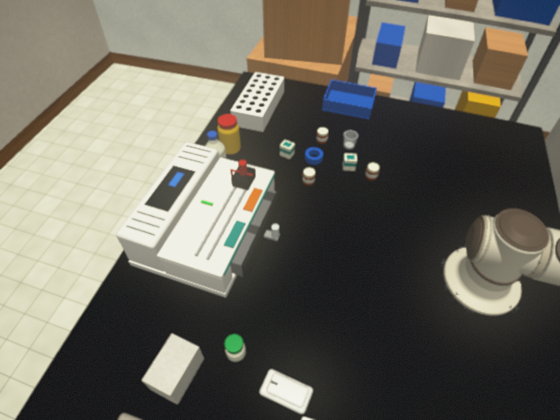

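The top view shows the analyser with the teal plate on the left (245,173), the amber plate on the right (293,174) and the head at (315,153). The mark is at (273,130) and the drawer knob at (269,206). Three bottles sit at (375,216), (451,212) and (408,287), and two cartridges at (410,177) and (415,257). The side view agrees. Next I'll take wrist views from two places over each area.

```bash
cat > v.py <<'E'
from h import *
import pickle
D={}
def look(key,pos,things,yaw=0):
    env.goto(pos,[180,0,yaw]); env.dwell(0.2)
    f=env.grab_frame("wrist"); cv2.imwrite(f"pics/{key}.png",f["image"])
    d={"f":f,"t":{}}
    for t in things:
        d["t"][t]=[(q["score"],q["mask"]) for q in env.trace(f,t) if q["score"]>.3]
    D[key]=d
if __name__=="__main__":
    s=env.read_state();p=s["position"]
    AT=("tag_amber","tag_teal","mark","head_knob")
    look("A1",[0.56,0.12,0.36],AT); look("A2",[0.60,-0.03,0.36],AT)
    OT=("bottle1","cartridge1","tape","beaker")
    look("O1",[0.50,-0.24,0.33],OT); look("O2",[0.44,-0.36,0.33],OT)
    pickle.dump(D,open("D.pkl","wb"))
    hz={"tag_amber":.109,"tag_teal":.109,"mark":.110,"bottle1":.044,"cartridge1":.044,"tape":.024,"beaker":.05,"head_knob":.142}
    for k,d in D.items():
        for t,l in d["t"].items():
            for sc,m in l:
                print(k,t,round(sc,2),np.round(cen(m)).tolist(),m.sum(),np.round(onz(d["f"],cen(m),hz[t]),4)[:2].tolist())
    for a,b in(("A1","A2"),):
        for t in AT[:3]:
            X=tri([ray(D[k]["f"],cen(D[k]["t"][t][0][1])) for k in(a,b) if D[k]["t"][t]]);print(t,np.round(X,4))
    print(env.read_state()["clock"])
E
python3 v.py; python3 -c "
import cv2,numpy as np
cv2.imwrite('pics/A.png',cv2.resize(np.hstack([cv2.imread('pics/A1.png')[:,60:460],cv2.imread('pics/A2.png')[:,60:460]]),(800,420)))
cv2.imwrite('pics/O.png',cv2.resize(np.hstack([cv2.imread('pics/O1.png')[:,60:460],cv2.imread('pics/O2.png')[:,60:460]]),(800,420)))"
```

```text
A1 tag_amber 0.61 [374.0, 121.0] 1377 [0.6315, 0.0017]
A1 tag_teal 0.8 [277.0, 117.0] 1368 [0.6362, 0.1205]
A1 mark 0.83 [340.0, 21.0] 245 [0.7443, 0.049]
A1 head_knob 0.62 [428.0, 81.0] 2892 [0.6762, -0.0474]
A2 tag_amber 0.78 [254.0, 153.0] 1375 [0.6318, 0.0007]
A2 tag_teal 0.56 [158.0, 150.0] 1323 [0.6361, 0.1213]
A2 mark 0.5 [212.0, 58.0] 211 [0.7434, 0.0486]
A2 head_knob 0.58 [299.0, 115.0] 2376 [0.6776, -0.053]
O1 bottle1 0.75 [255.0, 155.0] 654 [0.5279, -0.2084]
O1 bottle1 0.62 [398.0, 152.0] 770 [0.532, -0.4032]
O1 cartridge1 0.84 [328.0, 80.0] 915 [0.6248, -0.3046]
O1 cartridge1 0.59 [324.0, 229.0] 773 [0.4212, -0.307]
O1 tape 0.92 [330.0, 148.0] 973 [0.5353, -0.3126]
O1 tape 0.38 [70.0, 110.0] 5608 [0.59, 0.0536]
O1 beaker 0.93 [395.0, 219.0] 1040 [0.4379, -0.4063]
O2 bottle1 0.93 [231.0, 239.0] 635 [0.3466, -0.2921]
O2 bottle1 0.71 [167.0, 112.0] 800 [0.5243, -0.2132]
O2 bottle1 0.65 [315.0, 108.0] 695 [0.5291, -0.4084]
O2 cartridge1 0.63 [237.0, 32.0] 1065 [0.6219, -0.3082]
O2 cartridge1 0.61 [242.0, 190.0] 796 [0.4192, -0.3104]
O2 cartridge1 0.44 [29.0, 60.0] 2233 [0.5957, -0.0288]
O2 tape 0.71 [244.0, 104.0] 1002 [0.5352, -0.3128]
O2 tape 0.51 [243.0, 190.0] 820 [0.415, -0.3089]
O2 beaker 0.86 [316.0, 179.0] 939 [0.4354, -0.4114]
tag_amber [0.6315 0.0009 0.1063]
tag_teal [0.6362 0.1205 0.1111]
mark [0.744  0.0488 0.1095]
7.9333
```

View pics/A.png

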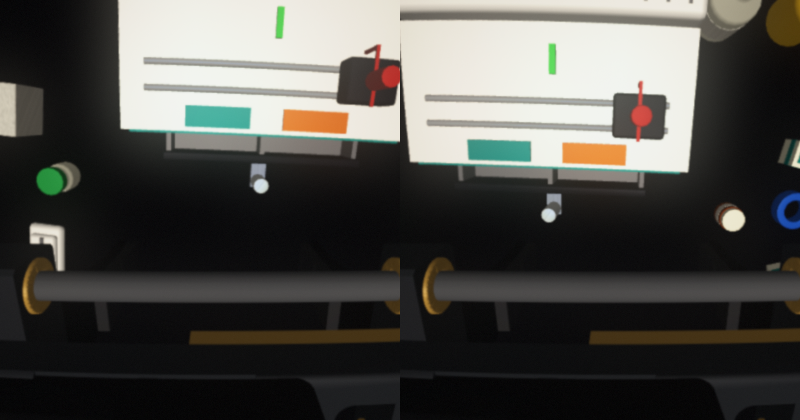

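View pics/O.png

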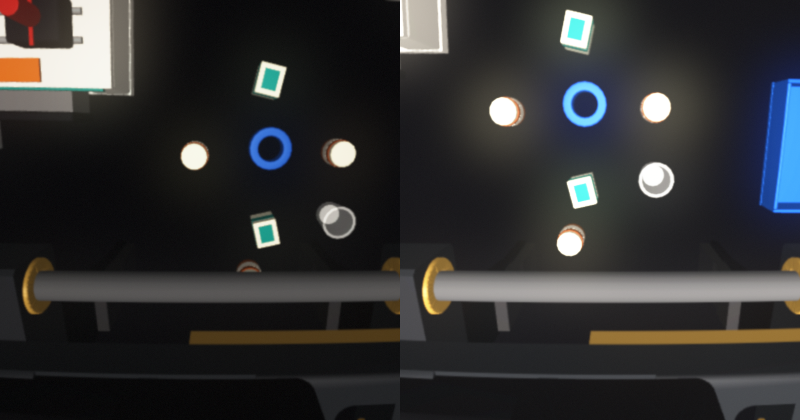

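Left frame A1: knob top near (320,186), mark (340,21), head partly cut off. Right frame A2: knob (209,215), red grip (302,116), drawer slightly open. In O1 and O2 the caps are bright discs and the cartridge tops carry teal patches, all of them free-standing. Now I'll refine these by triangulation.

```bash
cat > m.py <<'E'
from h import *
import pickle
def blob(img,uv,cond,r=16):
    u,v=map(int,uv);y0,x0=max(v-r,0),max(u-r,0)
    c=cond(img[y0:v+r,x0:u+r].astype(int)).astype(np.uint8)
    n,l,st,ce=cv2.connectedComponentsWithStats(c)
    i=1+np.argmax(st[1:,4]);return ce[i]+[x0,y0],(l==i),(x0,y0),st[i,4]
gray=lambda c:c.min(2)>150
white=lambda c:(c.min(2)>120)
red=lambda c:(c[...,2]>140)&(c[...,1]<90)&(c[...,0]<90)
teal=lambda c:(c[...,1]-c[...,2]>50)
def cart(f,uv,z=.044,r=24):
    ce,l,o,n=blob(f["image"],uv,teal,r)
    ys,xs=np.nonzero(l);P=np.array([onz(f,(x+o[0],y+o[1]),z)[:2] for x,y in zip(xs,ys)],np.float32)
    (cx,cy),(w,h),a=cv2.minAreaRect(P)
    return ce,(cx,cy),(w,h),a
E
python3 - <<'E'
from m import *
D=pickle.load(open("D.pkl","rb"));F={k:D[k]["f"] for k in D};I={k:F[k]["image"] for k in F}
def two(n,a,ua,b,ub,c,r=16):
    A=blob(I[a],ua,c,r);B=blob(I[b],ub,c,r)
    print(n,np.round(A[0],1),A[3],np.round(B[0],1),B[3],np.round(tri([ray(F[a],A[0]),ray(F[b],B[0])]),4))
two("knob","A1",(320,186),"A2",(209,215),gray,9)
two("headknob","A1",(450,76),"A2",(302,116),red,9)
two("b1","O1",(255,155),"O2",(165,111),white)
two("b2","O1",(402,153),"O2",(315,108),white)
print(blob(I["O2"],(230,240),white)[3],np.round(onz(F["O2"],blob(I["O2"],(230,240),white)[0],.044),4))
for n,a,b in(("c1",(330,78),(236,28)),("c2",(326,234),(242,190))):
    A=cart(F["O1"],a);B=cart(F["O2"],b);print(n,A[1:],B[1:],np.round(tri([ray(F["O1"],A[0]),ray(F["O2"],B[0])]),4))
for k in("mark",):
    print(np.round([cen(D[q]["t"][k][0][1]) for q in("A1","A2")],1))
print(np.round(cv2.getRotationMatrix2D((0,0),0,1),0).shape)
E
```

```text
knob [320.6 185.4] 156 [208.2 214.8] 140 [0.5494 0.064  0.1004]
headknob [450.5  75.7] 278 [301.4 115.5] 306 [ 0.6767 -0.0529  0.1802]
b1 [253.6 156.2] 540 [164.1 111. ] 718 [ 0.5254 -0.2064  0.0376]
b2 [402.5 153.6] 526 [315.5 107. ] 716 [ 0.5302 -0.4091  0.0464]
506 [ 0.3393 -0.2888  0.044 ]
c1 ((0.625299334526062, -0.3070949614048004), (0.0189827810972929, 0.024845782667398453), 77.12745666503906) ((0.6258214712142944, -0.3064979612827301), (0.017967816442251205, 0.02401011809706688), 76.9312515258789) [ 0.6252 -0.3068  0.0463]
c2 ((0.41481804847717285, -0.3095122277736664), (0.02444787696003914, 0.01865929365158081), 12.054967880249023) ((0.4152146875858307, -0.3091275691986084), (0.02371930330991745, 0.017855629324913025), 14.104236602783203) [ 0.4155 -0.3093  0.0454]
[[339.5  21. ]
 [211.8  58.4]]
(2, 3)
```

Everything agrees: knob z is 100 mm, the caps and cartridge tops are near 44 mm, and the plates and knob both give an analyser yaw of about -2.2°. Next I'll pull the drawer.

```bash
cat > a.py <<'E'
from m import *
PSI=-2.2; c,s=np.cos(np.radians(PSI)),np.sin(np.radians(PSI))
O=np.array([.6208,.0612])
def aw(x,y,z): return [O[0]+c*x-s*y,O[1]+s*x+c*y,z]
def wa(p): d=np.array(p[:2])-O; return np.array([c*d[0]+s*d[1],-s*d[0]+c*d[1]])
def down(yaw): return [180,0,yaw]
def st(msg):
    q=env.read_state();print(msg,round(q["clock"],1),np.round(q["position"],4),"an",np.round(wa(q["position"]),4),"open",round(q["opening"],3),"ff",np.round(q["finger_force"],1),"F",np.round(q["force"],1));return q
E
python3 - <<'E'
from a import *
k=[.5494,.0638]
env.goto([*k,.20],down(PSI)); env.move_straight([*k,.066],rate=.12,force_limit=15); st("at")
env.gripper_to(0.0,25); st("grip")
x=wa(k)[0]
print(env.move_straight(aw(-.19,0.0005,.066),rate=.08,force_limit=20)); st("pulled")
print(env.move_straight(aw(-.206,0.0005,.066),rate=.03,force_limit=12)); st("stop")
env.gripper_to(1.0); st("rel")
p=env.read_state()["position"]; env.move_straight([p[0],p[1],.30],rate=.2)
f=env.grab_frame("wrist"); cv2.imwrite("pics/drawer.png",f["image"]); pickle.dump(f,open("fd.pkl","wb"));st("up")
E
```

```text
at 10.9 [0.55   0.064  0.0667] an [-0.0709  0.0001] open 1.003 ff 0.0 F [ 0.1  0.1 -0.5]
grip 12.0 [0.5494 0.064  0.066 ] an [-0.0714  0.    ] open 0.222 ff 25.0 F [-0.9  0.4  0.6]
False
pulled 13.6 [0.4304 0.0687 0.0659] an [-0.1906  0.0002] open 0.225 ff 25.0 F [-2.2  0.2  1.4]
True
stop 14.1 [0.4162 0.0693 0.0659] an [-2.048e-01  2.000e-04] open 0.22 ff 25.0 F [ 1.9 -1.4  0.9]
rel 15.4 [0.4155 0.0685 0.0652] an [-0.2054 -0.0006] open 0.997 ff 0.0 F [ 0.5  0.3 -0.2]
up 16.8 [0.4149 0.0683 0.2988] an [-0.206  -0.0008] open 0.999 ff 0.0 F [-0.5  0.7  0.3]
```

View pics/drawer.png

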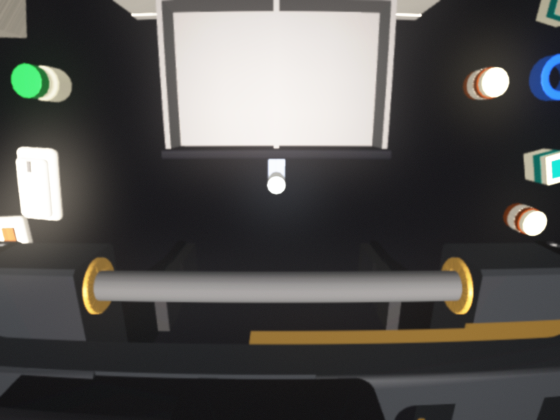

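The drawer is out: its front panel is at row 153, the knob at (276,184), and the interior spans columns 175–385. Next I'll measure the knob and pick the first item.

```bash
cat > pick.py <<'E'
from a import *
def pickplace(xy,yaw,ax,ay,pyaw,op=0.68,gh=.025):
    """grasp at xy (tool yaw), place at analyser-frame (ax,ay) with tool yaw pyaw"""
    env.gripper_to(op); env.goto([*xy,.16],down(yaw))
    hit=env.move_straight([*xy,gh-.019],rate=.12,force_limit=12)
    env.gripper_to(0.0,20); st(f"grip hit={hit}")
    env.move_straight([*xy,.19],rate=.25)
    q=env.read_state()
    if q["opening"]<.2: print("MISSED");return False
    w=aw(ax,ay,0)
    env.goto([w[0],w[1],.19],down(pyaw)); env.move_straight([w[0],w[1],.09],rate=.15)
    hit=env.move_straight([w[0],w[1],.044+gh-.019-.001],rate=.05,force_limit=5); st(f"place hit={hit}")
    env.gripper_to(op); env.move_straight([w[0],w[1],.19],rate=.25)
    return True
E
python3 - <<'E'
from pick import *
f=pickle.load(open("fd.pkl","rb"))
b=blob(f["image"],(276,184),gray,12);k=onz(f,b[0],.1);print("knob",k,wa(k))
for uv in((165,152),(390,152),(276,147)):print(uv,np.round(wa(onz(f,uv,.09)),4))
# amber lane y=-.06; drawer centre x=-.083
pickplace([.526,-.2075],90,-.038,-.06,PSI)
f=env.grab_frame("wrist"); cv2.imwrite("pics/p1.png",f["image"]); pickle.dump(f,open("fp1.pkl","wb"));st("end")
E
```

```text
knob [0.41909871 0.06918475 0.1       ] [-0.20185913  0.00023599]
(165, 152) [-0.1688  0.1255]
(390, 152) [-0.1691 -0.1288]
(276, 147) [-1.639e-01  1.000e-04]
grip hit=False 22.9 [ 0.5262 -0.2075  0.0063] an [-0.0842 -0.2722] open 0.433 ff 20.0 F [-0.4 -0.1  2.4]
place hit=True 28.9 [0.5803 0.0025 0.0501] an [-0.0383 -0.0602] open 0.434 ff 20.0 F [0.7 0.6 3.3]
end 30.4 [0.5793 0.0026 0.1882] an [-0.0393 -0.0602] open 0.68 ff 0.0 F [ 0.   0.1 -0.3]
```

View pics/p1.png

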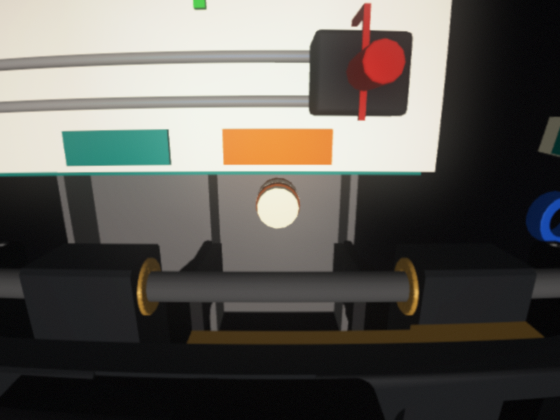

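Bottle 1 stands upright in the amber lane at (278,205). I'll do the rest, re-locating each item from above just before grasping.

```bash
cat > loc.py <<'E'
from pick import *
def locate(kind,exp):
    env.goto([.44,-.33,.33],down(0)); env.dwell(.15); f=env.grab_frame("wrist")
    best=None
    for q in env.trace(f,kind):
        if q["score"]<.3: continue
        u=cen(q["mask"]); g=onz(f,u,.035)[:2]; d=np.linalg.norm(g-exp)
        if g[1]<-.15 and (best is None or d<best[0]): best=(d,u)
    if best is None: print("none");return None
    if kind=="bottle1": r=(onz(f,blob(f["image"],best[1],white)[0],.044)[:2],0)
    else:
        ce,cc,(w,h),a=cart(f,best[1]); a=a if w>h else a+90; a=(a+90)%180-90; r=(np.array(cc),a); print("size",np.round((w,h),4))
    print(kind,"exp",exp,"got",np.round(r[0],4),"yaw",round(r[1],1)); return r
E
cat > run1.py <<'E'
from loc import *
for kind,exp,yaw,ax,ay in(("bottle1",(.530,-.409),90,-.083,-.06),("bottle1",(.339,-.289),0,-.128,-.06),("cartridge1",(.4155,-.309),None,-.058,.06),("cartridge1",(.6255,-.307),None,-.11,.06)):
    r=locate(kind,np.array(exp))
    if r is None or np.linalg.norm(r[0]-exp)>.015: print("CHECK");break
    if not pickplace(r[0],r[1] if yaw is None else yaw,ax,ay,PSI): break
f=env.grab_frame("wrist"); cv2.imwrite("pics/p2.png",f["image"]);st("end")
E
python3 run1.py
```

```text
bottle1 exp [ 0.53  -0.409] got [ 0.3439 -0.2897] yaw 0
CHECK
end 32.1 [ 0.4404 -0.3295  0.3297] an [-0.1653 -0.3973] open 0.683 ff 0.0 F [-0.3  0.1 -0. ]
```

View pics/p2.png

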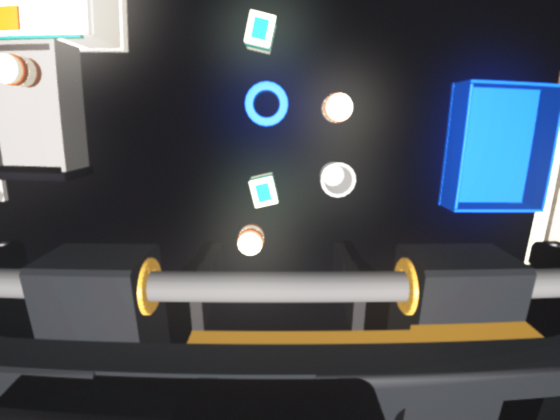

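The bottle is still at (337,107) and nothing was knocked; the network only missed it. I'll fall back to the expected pixel when a blob is present there.

```bash
python3 - <<'E'
s=open('loc.py').read()
s=s.replace('''    if best is None: print''','''    if best is None or best[0]>.015:
        u=proj(f,[*exp,.044])[0]
        try: n=blob(f["image"],u,white if kind=="bottle1" else teal,12)[3]
        except ValueError: n=0
        print("fallback n",n)
        if n>150: best=(0,u)
    if best is None: print''')
open('loc.py','w').write(s)
s=open('run1.py').read().replace("p2.png","p3.png");open('run1.py','w').write(s)
E
python3 run1.py
```

```text
bottle1 exp [ 0.53  -0.409] got [ 0.5296 -0.4073] yaw 0
grip hit=False 38.6 [ 0.5298 -0.4075  0.0063] an [-0.0729 -0.4718] open 0.431 ff 20.0 F [0.8 0.  1.8]
place hit=True 44.4 [0.5353 0.0043 0.0502] an [-0.0833 -0.0602] open 0.428 ff 20.0 F [-0.5 -0.6  3.7]
bottle1 exp [ 0.339 -0.289] got [ 0.3439 -0.2897] yaw 0
grip hit=False 50.4 [ 0.3439 -0.2897  0.0062] an [-0.2632 -0.3613] open 0.434 ff 20.0 F [-1.  -0.7  3. ]
place hit=True 54.1 [0.4903 0.006  0.0501] an [-0.1283 -0.0602] open 0.434 ff 20.0 F [ 0.4 -0.4  3.1]
size [0.0234 0.0171]
cartridge1 exp [ 0.4155 -0.309 ] got [ 0.4152 -0.3093] yaw 13.0
grip hit=False 60.1 [ 0.4153 -0.3093  0.0061] an [-0.1912 -0.3782] open 0.37 ff 20.0 F [-0.4 -0.5  2.1]
place hit=True 64.2 [0.5648 0.1231 0.05  ] an [-0.0583  0.0597] open 0.364 ff 20.0 F [ 1.4 -0.2  3.2]
fallback n 1
size [0.0171 0.0232]
cartridge1 exp [ 0.6255 -0.307 ] got [ 0.6036 -0.2803] yaw -13.0
CHECK
end 67.8 [ 0.4403 -0.3296  0.3298] an [-0.1654 -0.3974] open 0.682 ff 0.0 F [ 0.7  0.5 -0.1]
```

View pics/p3.png

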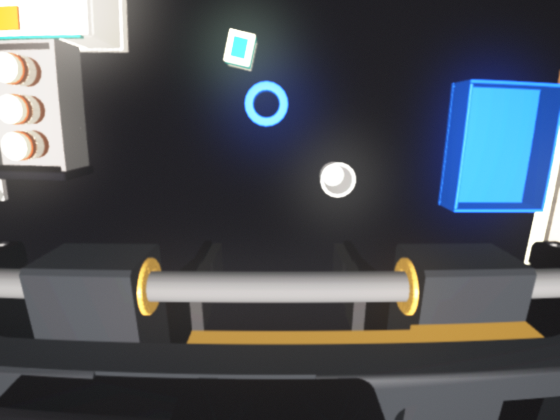

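Three bottles are upright in the lane. The last cartridge was knocked to pixel (239,47) but still stands, measured at (0.604,-0.280). I'll pick it there.

```bash
python3 - <<'E'
from loc import *
r=locate("cartridge1",np.array([.6036,-.2803]))
pickplace(r[0],r[1],-.11,.06,PSI)
w=aw(-.16,0,.33); env.goto(w,down(PSI)); env.dwell(.2)
f=env.grab_frame("wrist"); cv2.imwrite("pics/p4.png",f["image"]); pickle.dump(f,open("f4.pkl","wb"));st("end")
E
```

```text
size [0.0171 0.0232]
cartridge1 exp [ 0.6036 -0.2803] got [ 0.6037 -0.2804] yaw -13.5
grip hit=False 71.5 [ 0.6037 -0.2804  0.0061] an [-0.004 -0.342] open 0.369 ff 20.0 F [ 0.1 -0.1  1.5]
place hit=True 75.5 [0.513  0.1251 0.0499] an [-0.1102  0.0597] open 0.368 ff 20.0 F [0.3 0.1 2.5]
end 77.9 [0.4608 0.0675 0.3282] an [-0.1601  0.0002] open 0.678 ff 0.0 F [-0.2  0.2 -0.6]
```

View pics/p4.png

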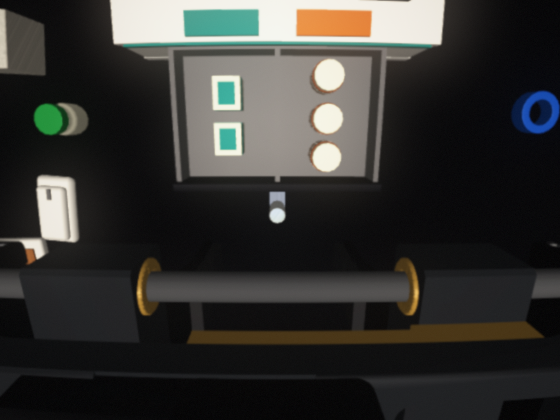

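All five stand upright in the right lanes: cartridges at (227,93) and (228,139) on the teal side, bottles at x≈327 on the amber side. Now I'll shut the drawer.

```bash
python3 - <<'E'
from a import *
env.gripper_to(1.0)
f=pickle.load(open("f4.pkl","rb"));k=wa(onz(f,blob(f["image"],(277,215),gray,10)[0],.1));print("knob",k)
w=aw(k[0],0.0002,.18); env.goto(w,down(PSI)); env.move_straight([w[0],w[1],.066],rate=.1,force_limit=15)
env.gripper_to(0.0,25); st("grip")
print(env.move_straight(aw(-.06,0.0002,.066),rate=.06,force_limit=20)); st("pushed")
print(env.move_straight(aw(-.030,0.0002,.066),rate=.02,force_limit=20)); st("shut")
env.gripper_to(1.0); p=env.read_state()["position"]; env.move_straight([p[0],p[1],.2],rate=.2)
env.goto(aw(-.02,0,.36),down(PSI)); env.dwell(.2)
f=env.grab_frame("wrist"); cv2.imwrite("pics/p5.png",f["image"]); pickle.dump(f,open("f5.pkl","wb"))
for t in("mark","head_pointer","tag_amber","tag_teal"):
    for q in env.trace(f,t)[:2]:
        u=cen(q["mask"]);print(t,round(q["score"],2),np.round(u,1),wa(onz(f,u,.11)))
    
st("end")
E
```

```text
knob [-2.02813419e-01  1.92261804e-04]
grip 81.8 [0.4181 0.0692 0.066 ] an [-2.028e-01  2.000e-04] open 0.225 ff 25.0 F [ 0.4 -0.3  0.2]
False
pushed 84.3 [0.5608 0.0636 0.066 ] an [-0.0601  0.0001] open 0.221 ff 25.0 F [-1.8 -2.1  1.4]
True
shut 85.2 [0.5759 0.0629 0.066 ] an [-0.045  0.   ] open 0.222 ff 25.0 F [-1.5 -0.6  4. ]
mark 0.74 [284.   56.9] [ 0.12275684 -0.00829558]
mark 0.32 [276.6 174.5] [-0.01580992  0.00052986]
head_pointer 0.67 [373.4 111.2] [ 0.06180727 -0.11689891]
tag_amber 0.96 [325.5 150.9] [ 0.01373861 -0.06021688]
tag_teal 0.73 [228.6 151. ] [0.01364221 0.06001156]
end 88.5 [0.6007 0.0619 0.3596] an [-0.0201 -0.    ] open 0.999 ff 0.0 F [ 1.1 -0.  -0.5]
```

View pics/p5.png

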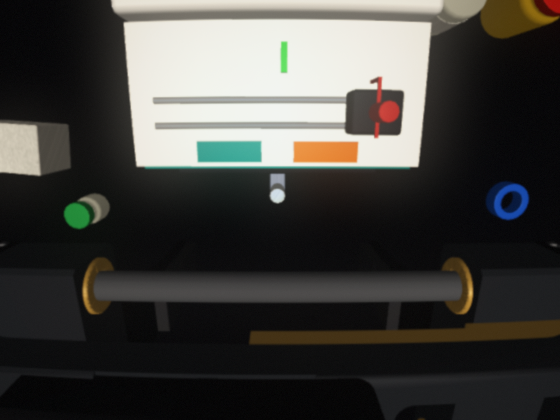

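The drawer looks shut: its front is hidden under the deck edge and the knob is at (277,195). The stop came at knob x = -45 mm against a nominal -40, so I'll measure the knob and press once more to be sure.

```bash
python3 - <<'E'
from a import *
f=pickle.load(open("f5.pkl","rb"));k=wa(onz(f,blob(f["image"],(277,195),gray,10)[0],.1));print("knob",k)
w=aw(-.044,0.0,.18); env.goto(w,down(PSI)); env.move_straight([w[0],w[1],.066],rate=.1,force_limit=15)
env.gripper_to(0.0,40); st("grip")
for fl in(28,28):
    print(env.move_straight(aw(-.025,0.0,.066),rate=.02,force_limit=fl)); st("shut")
env.gripper_to(1.0);st("rel"); p=env.read_state()["position"]; env.move_straight([p[0],p[1],.2],rate=.2)
env.goto(aw(-.02,0,.36),down(PSI)); env.dwell(.2)
f=env.grab_frame("wrist"); k=wa(onz(f,blob(f["image"],(277,195),gray,10)[0],.1));print("knob",k)
h=wa(onz(f,blob(f["image"],(389,111),red,12)[0],.18));print("headknob",h);st("e")
E
```

```text
knob [-4.49570889e-02 -3.92107988e-05]
grip 91.7 [0.5768 0.0629 0.066 ] an [-0.044  0.   ] open 0.219 ff 40.0 F [0.1 0.6 0.6]
True
shut 92.2 [0.5767 0.0629 0.066 ] an [-0.0441  0.    ] open 0.217 ff 40.0 F [-1.4  1.   4.5]
True
shut 92.7 [0.5765 0.0629 0.066 ] an [-0.0443 -0.    ] open 0.215 ff 40.0 F [-2.2  0.3  4.4]
rel 94.0 [0.576  0.0627 0.0654] an [-0.0448 -0.0002] open 1.001 ff 0.0 F [-0.6 -0.4  0.5]
knob [-4.49097609e-02 -2.44114133e-05]
headknob [ 0.06019446 -0.11231264]
e 95.8 [0.6005 0.0619 0.3583] an [-0.0204 -0.0001] open 1.003 ff 0.0 F [0.6 0.3 0.3]
```

The knob is against a hard stop at -44.9 mm. The open stop was at -204.8 mm, so the full travel is 160 mm and the drawer is shut (my x origin is about 5 mm off, which doesn't matter here). Now the reader head.

```bash
cat > hd.py <<'E'
from a import *
def slide(x,y0,y1,out):
    w=aw(x,y0,.26); env.gripper_to(1.0); env.goto(w,down(PSI)); env.move_straight([w[0],w[1],.151],rate=.1,force_limit=12)
    env.gripper_to(0.0,20); st("grip")
    print(env.move_straight(aw(x,y1,.151),rate=.05,force_limit=25)); env.dwell(.3); st("slid")
    env.gripper_to(1.0); env.dwell(.2); p=env.read_state()["position"]; env.move_straight([p[0],p[1],.26],rate=.15)
    env.goto(aw(.03,y1,.36),down(PSI)); env.dwell(.2)
    f=env.grab_frame("wrist"); cv2.imwrite(f"pics/{out}.png",f["image"]); pickle.dump(f,open("f6.pkl","wb"))
    u=proj(f,aw(.098,y1,.11))[0]; print("mark px",u)
    i=f["image"].astype(int)
    g=(i[...,1]-i[...,2]>60)&(i[...,1]-i[...,0]>60); 
    n,l,s_,ce=cv2.connectedComponentsWithStats(g.astype(np.uint8)); j=min((j for j in range(1,n) if s_[j,4]>80),key=lambda j:np.linalg.norm(ce[j]-u))
    print("mark",ce[j],s_[j,4],wa(onz(f,ce[j],.110)))
    r=red(i); ys,xs=np.nonzero(r); u0,v0=map(int,u)
    for v in range(v0-25,v0+60,3):
        q=xs[(ys==v)&(abs(xs-u0)<60)]
        if len(q): print(v,round(q.mean(),1),len(q),end="; ")
    c=cv2.resize(f["image"][max(v0-50,0):v0+90,u0-90:u0+90],None,fx=4,fy=4,interpolation=cv2.INTER_CUBIC);cv2.imwrite(f"pics/{out}c.png",c);print(c.shape);st("end")
if __name__=="__main__":
    slide(.0602,-.1123,-.0080,"h1")
E
python3 hd.py
```

```text
grip 99.0 [ 0.6767 -0.0533  0.151 ] an [ 0.0602 -0.1122] open 0.247 ff 20.0 F [-0.  -0.7 -1.2]
False
slid 101.5 [0.6807 0.0509 0.151 ] an [ 0.0603 -0.008 ] open 0.249 ff 20.0 F [ 2.  -1.7 -1.7]
mark px [277.00650554 122.52661156]
mark [276.5 101. ] 174 [ 0.12313414 -0.00741532]
136 277.0 3; 139 277.5 4; 142 277.5 4; 145 277.5 4; 151 277.0 5; 154 277.0 15; 157 277.0 19; 160 277.0 21; 163 277.0 19; 166 277.0 17; 169 277.0 11; 172 277.0 3; 175 277.0 3; 178 277.5 2; (560, 720, 3)
end 104.6 [0.6503 0.052  0.3579] an [ 0.0298 -0.0081] open 0.995 ff 0.0 F [-0.5  0.2  0.4]
```

View pics/h1c.png

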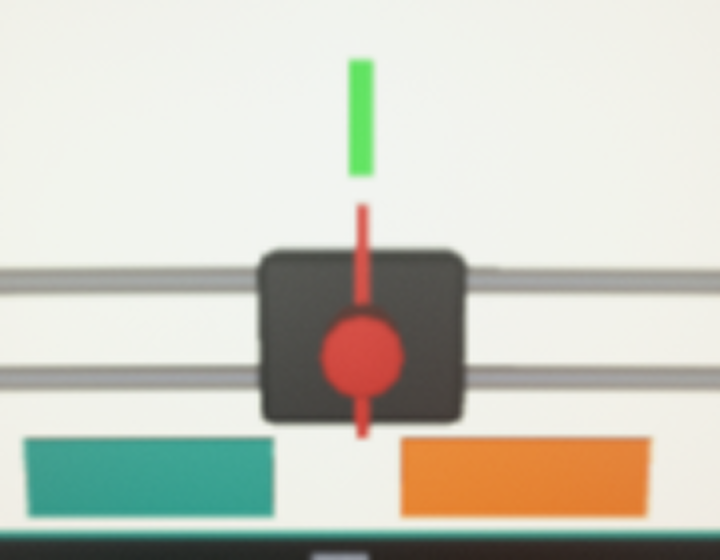

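The pointer at column 277.2 is within about 0.6 mm of the mark at 276.5. I'll check closer up and verify the whole scene from the top camera.

```bash
python3 - <<'E'
from a import *
for dy in(-.008,.012):
    env.goto(aw(.05,dy,.25),down(PSI)); env.dwell(.2); f=env.grab_frame("wrist"); i=f["image"].astype(int)
    g=((i[...,1]-i[...,2]>60)&(i[...,1]-i[...,0]>60)).astype(np.uint8); n,l,s_,ce=cv2.connectedComponentsWithStats(g)
    u=proj(f,aw(.123,-.008,.11))[0]; j=min((j for j in range(1,n) if s_[j,4]>80),key=lambda j:np.linalg.norm(ce[j]-u))
    m=wa(onz(f,ce[j],.110))
    w=np.clip(i[...,1]*0+ (i[...,2]-i[...,1]-60),0,None).astype(float)   # red weight
    # last ~10 px of pointer tip below the mark
    x0=int(ce[j][0]); yb=int(s_[j,1]+s_[j,3]); W=w[yb:yb+60,x0-25:x0+25]; rows=np.nonzero(W.sum(1)>60)[0][:8]
    cx=(W[rows].sum(0)*np.arange(50)).sum()/W[rows].sum()+x0-25
    print("mark",ce[j],np.round(m,4),"pointer col",round(cx,2),"rows",rows+yb,"y z.11/.14",[round(wa(onz(f,(cx,rows.mean()+yb),z))[1],4) for z in(.108,.14)])
f=env.grab_frame("top"); cv2.imwrite("pics/top1.png",f["image"]);st("e")
E
```

```text
mark [277.50488599 120.30944625] [ 0.1233 -0.0077] pointer col 277.77 rows [152 153 154 155 156 157 158 159] y z.11/.14 [np.float64(-0.0079), np.float64(-0.0079)]
mark [298.89411765 117.71470588] [ 0.1238 -0.0077] pointer col 301.41 rows [151 152 153 154 155 156 157 158] y z.11/.14 [np.float64(-0.0106), np.float64(-0.0083)]
e 105.9 [0.6712 0.0708 0.2502] an [0.05   0.0116] open 1.0 ff 0.0 F [-0.2 -0.7  1.2]
```

View pics/top1.png

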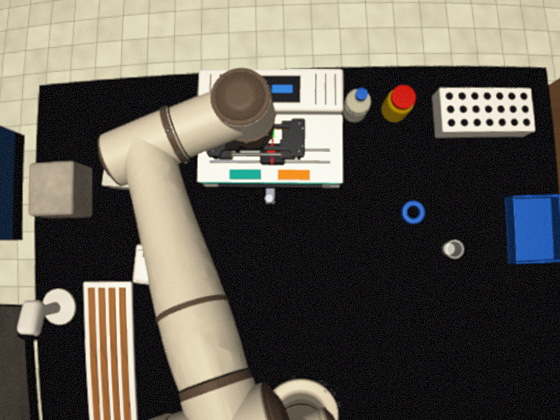

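The pointer is aligned to about 0.2 mm. The top view shows the tape and beaker in place and the bench otherwise clear. I'll retreat and hand in.

```bash
python3 - <<'E'
from a import *
p=env.read_state()["position"]; env.move_straight([p[0],p[1],.34],rate=.2); env.goto([.45,-.05,.36],down(0)); env.dwell(.3); st("done"); print(env.close_job())
E
```

```text
done 107.8 [ 0.4507 -0.0496  0.3594] an [-0.1657 -0.1173] open 1.001 ff 0.0 F [-0.6 -0.3 -0.3]
the job is handed in; nothing more can be done
None
```

The job is handed in at about 108 s: three amber bottles and two cartridges stand upright in their lanes, the drawer is shut against its stop, and the reader head's pointer is lined up with the green mark to about 0.2 mm.

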